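# Take the push-and-turn safety cap off the quartz cleaner bottle and hold it over the neck

### The job

The square white bottle of quartz cleaner in the two-bay wooden rack is shut with a blue push-and-turn safety cap. Press the cap down against its spring, keep it down while you twist it anticlockwise (seen from above) until it comes free, then lift it straight off and finish while still holding it level about 5 cm straight above the open neck, so that any drips fall back in. Keep the bottle standing in its bay, and leave the grit canister, quartz point, mortar and timer (do not press its red button) as they are.

Things in the scene. Friction and masses are not known exactly. Their poses are not given: they have to be found in the camera images.
- cap_mid (a point): Centre of the blue round safety cap, on its axis half-way up. Cap 52 mm across with a finely ribbed side, 25.5 mm high, 30 g; grip it from above across its sides. White arrows on its flat top show the turning direction. z points up the axis; its x lies along the bottle's x while locked. Locked, this point is 163 mm above the bottle's underside, 1 mm above the neck's rim.
- cap: The same cap; origin on its axis at the skirt's lower edge. Its three lugs come free once it is pressed 3.5 mm. Kept pressed 4 to 7 mm down it turns anticlockwise (from above): past 45 deg it lifts straight off, 60 to 70 deg is best, a stop ends the turn at about 85 deg. Unpressed it has some 6 deg of play, and pulling it up while locked lifts the bottle.
- seal (a joint): Travel of the springy sealing disc inside the cap, which bears on the neck's rim: 0 locked, 0.0035 m when the lugs are freed, 0.007 m bottomed, -0.004 m with the cap off. It pushes the cap up with about 5.5 N when locked, 8.5 N at 3.5 mm and 12 N at 7 mm.
- bottle: Loose square white plastic bottle, 76 x 76 mm in plan, 162 mm high to the rim of its neck, about 0.65 kg, with a yellow label; origin at the centre of its underside, z up. It stands in one bay of the rack (either one) with 2 mm of room on each side, so the bay stops it turning with the cap.
- neck_rim (a point): Centre of the bottle's mouth, at the height of the neck's rim, 162 mm above the bottle's underside; the neck is 32 mm across, 42 mm over its three flanges.
- rack: Wooden two-bay bottle rack fixed to the shelf, 98 mm (x) by 187 mm (y), walls 9 mm thick and 55 mm high, floor 9 mm thick; origin at the centre of its underside. Two bays of 80 x 80 mm, centred 44.5 mm to either side along its y axis.
- canister: Loose grey plastic grit canister, 73 mm across, 112 mm high, standing in the rack's other bay; origin at the centre of its underside. To be left alone.
- quartz: Loose smoky quartz point standing on its flat base on the shelf, 48 mm across, 98 mm high; origin at the centre of its base. To be left alone.
- mortar: Loose beige ceramic mortar with its pestle leaning in it, 108 mm across, 68 mm high (pestle end up to 115 mm high, 82 mm out from the middle); origin at the centre of its underside. To be left alone.
- timer: Dark digital tumbler timer fixed to the shelf, 80 mm (x) by 125 mm (y), 34 mm high, with a display and a round red push button on top (up to 56 mm high); origin at the centre of its underside. To be left alone.
- timer_button (a joint): Travel of the timer's red push button: 0 up, 0.006 m fully pressed. Not to be pressed.

How it is judged:
By the outcome, as a careful person would: the job done as asked, in the order asked, and still so for the second after the job is handed in, while the arm keeps its last pose, push and grip.
It also fails if it takes over 32 s, if anything falls off the work surface, if the arm or the gripper's body presses on something with over 40 N, if the wrist force passes 120 N, or if a joint passes its speed limit or range.

### The arm

A 7-joint arm with a two-finger parallel gripper is mounted at the origin on the work surface. World frame = base frame: x ahead of the robot, y to its left, z up, the work surface at z = 0. Lengths are in m, angles in rad, forces in N, time in s.
With the tool pointing down it reaches from about 0.4 to 0.85 m from the base axis. Payload 10.4 kg.
Tool frame: the origin (TCP) lies at the centre of the arm's flange, where the gripper is bolted on; the fingertips stand 182 mm ahead of it and the grasp point (between the pads) lies 164 mm ahead of it; z points along the fingers, y is the line along which they close (so a half turn about z gives the same grasp; the last joint's range is limited). The gripper opens to 87 mm and grips with 3 to 60 N. Pads are 19 mm wide; open, the fingers measure 117 mm over their backs; the gripper's body (75 mm by 190 mm) begins 51 mm behind the grasp point.
Start: joints at [1.268, 0.332, -0.065, 1.46, 0.022, 1.35, -0.088], TCP at [0.173, -0.601, 0.405] pointing down, gripper open.
Joint ranges: [-2.6, 2.6], [-0.5, 2.12], [-1.47, 1.34], [0.16, 2.42], [-1.27, 4.41], [0.06, 2.06], [-2.6, 2.6]. Speed limits (rad/s): [2.22, 2.22, 2.79, 2.79, 3.14, 3.14, 3.14].

### API

Orientations are given as a unit quaternion [x, y, z, w].
In Python, from bench import r, eyes, job gives the robot as it stands. The module is installed in compiled form; this text tells all that it offers.
- The arm moves only by the shell command python3 -m inch 'ROWS' [OPENING] [FORCE]. ROWS is JSON, a list of rows, each a list of 6 numbers: the shift along the tool's x, y, z normalised to -1 to 1, where 1 is 4 cm, then the turn, a rotation vector about the tool's x, y, z normalised to -1 to 1, where 1 is 0.12 rad. In form: [[x, y, z, wx, wy, wz], ...]. A call has exactly 5 rows; each row shifts and turns the commanded pose from where the row before left it, along the tool's axes as they then stand; what a row does not reach is not made up. A row lasts 1/12 s, in which the tool goes at most 41.7 mm and 7.16 degrees, less where a joint would pass 70% of its speed; a pose out of reach is approached as far as the arm can. A call with a number of a shift or a turn outside -1 to 1 is refused whole. A call with a gripper value outside its range is refused whole. OPENING is the gripper command: -1 is shut, 1 is fully open, values between are in proportion, set as the call begins (- or left out, the last holds). The fingers move at their own pace and stop on an object; FORCE is the grip in N (left out, the last holds). Time passes only in rows, so rows that do not move let the fingers close, or fill a call up. It gives the time, the measured TCP pose, the force, the opening and the grip force at its end, in the units of the state.
- r.read_state(): the state, without advancing time (a new reading comes with each control period).
- eyes.camera(name): name is "scene" or "top" or "wrist"; returns a dict with "pixels" (480x640x3 uint8, red, green, blue), "fx", "fy", "cx", "cy" (pixels), "D" ([k1, k2, p1, p2, k3] as OpenCV has them; the pictures are not rectified), "extrinsics" (4x4, takes a point from camera to world coordinates). Camera axes: x right, y down, z forward; pixel columns grow to the right and rows downward; lengths in m; the calibration is good to about 2 mm. A picture is of the moment at which its call begins. There is no depth.
- job.close_job(): hands the job in; it is judged then, once.
The state is a dict: "time": time; "joint_positions": joint angles; "joint_vel": joint speeds; "joint_torque": joint torques, N m; "ee_pos": TCP position; "eef_rot": TCP orientation; "ft_force": force on the tool from outside, world axes, zero at the start; "torque": the same for the moment, N m; "width": finger opening in m; "grip_force": force on a finger pad.
Only numpy, scipy, OpenCV 4.12 (cv2) and the standard library are available. Lean on these libraries where they do the work, as an engineer would, in place of code of your own. Each camera call takes 0.05 s, during which the arm holds its last target. There are 200 camera calls.

## Working session

There is one attempt and no reset: what is moved stays moved. The work goes in short steps, Python scripts to look and compute and a shell command to move; the robot and the scene stay as the last step left them, time stands still between calls to the robot, and variables do not carry over. Pictures are saved under pics/ and viewed, at most 10 in all, crops included, and the job is handed in when it is done.

```bash
mkdir -p pics; cat > h.py <<'E'
import numpy as np, cv2
from bench import r, eyes, job
from scipy.spatial.transform import Rotation as R
def snap(n,f):
    c=eyes.camera(n); cv2.imwrite('pics/'+f,c['pixels'][:,:,::-1]); np.save('pics/'+f+'.npy',c,allow_pickle=True); return c
def load(f): return np.load('pics/'+f+'.npy',allow_pickle=True).item()
def ray(c,u,v):
    K=np.array([[c['fx'],0,c['cx']],[0,c['fy'],c['cy']],[0,0,1]])
    p=cv2.undistortPoints(np.array([[[u,v]]],float),K,np.array(c['D'],float))[0,0]
    E=np.array(c['extrinsics']); return E[:3,3],E[:3,:3]@np.array([p[0],p[1],1])
def plane(c,u,v,z):
    o,d=ray(c,u,v); return o+d*(z-o[2])/d[2]
def blue(c):
    h=cv2.cvtColor(c['pixels'],cv2.COLOR_RGB2HSV)
    m=cv2.inRange(h,(95,110,50),(130,255,255))
    n,l,s,ce=cv2.connectedComponentsWithStats(m)
    return m,[(s[i].tolist(),ce[i].round(1).tolist()) for i in range(1,n) if s[i,4]>60]
E
python3 - <<'E'
from h import *
for n in('scene','top','wrist'):
    c=snap(n,n+'0.png'); print(n,np.array(c['extrinsics'])[:3,3].round(3),blue(c)[1])
s=r.read_state(); print(s['time'],s['ee_pos'],R.from_quat(s['eef_rot']).as_matrix().round(3),s['width'])
E
```

```text
scene [1.016 0.61  1.107] [([186, 0, 39, 13, 411], [204.2, 5.0]), ([373, 219, 23, 18, 231], [384.2, 228.2])]
top [ 0.524 -0.013  1.296] [([237, 257, 26, 25, 440], [249.6, 269.3])]
wrist [ 0.243 -0.58   0.384] []
0.15 [ 0.1725523  -0.60061833  0.40418302] [[ 0.961  0.276 -0.   ]
 [ 0.276 -0.961  0.001]
 [-0.    -0.001 -1.   ]] 0.08692301689907934
```

View pics/top0.png

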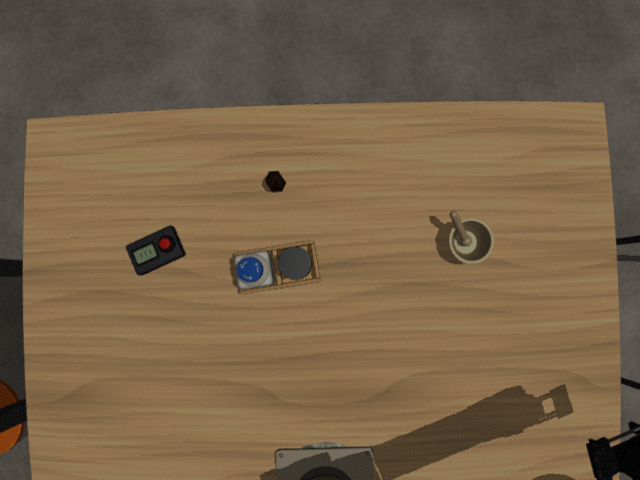

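View pics/scene0.png

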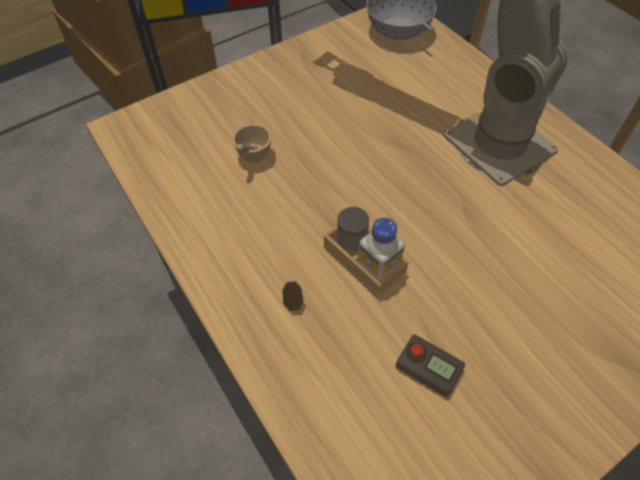

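```bash
python3 - <<'E'
from h import *
t=load('top0.png');s=load('scene0.png')
# cap top at rack floor 9mm +163+12.7
print(plane(t,249.6,269.3,.185),plane(s,384.2,228.2,.175))
o,d=ray(t,249.6,269.3);p,e=ray(s,384.2,228.2)
A=np.c_[d,-e];x=np.linalg.lstsq(A,p-o,rcond=None)[0];print(o+d*x[0],p+e*x[1])
E
```

```text
[0.54267699 0.13824414 0.185     ] [0.5400256  0.13828158 0.175     ]
[0.54278755 0.13915537 0.17829838] [0.54175922 0.13999964 0.17839621]
```

The bottle (blue cap at top-view pixel (250,269), scene pixel (384,228)) stands in the rack's +y bay. Both views agree on a cap centre near (0.542, 0.139) at z≈0.178, which fits the expected 0.172–0.185. The rack is turned by about 8°. The mortar and timer are clear of a path at TCP z = 0.40.

```bash
python3 -m inch '[[0.8,-0.6,0,0,0,0],[0.8,-0.6,0,0,0,0],[0.8,-0.6,0,0,0,0],[0.8,-0.6,0,0,0,0],[0.8,-0.6,0,0,0,0]]' 1 && python3 -m inch '[[0.8,-0.6,0,0,0,0],[0.8,-0.6,0,0,0,0],[0.8,-0.6,0,0,0,0],[0.8,-0.6,0,0,0,0],[0.8,-0.6,0,0,0,0]]' && python3 -m inch '[[0.55,-0.83,0,0,0,0],[0.55,-0.83,0,0,0,0],[0.55,-0.83,0,0,0,0],[0.55,-0.83,0,0,0,0],[0.55,-0.83,0,0,0,0]]' && python3 -m inch '[[0.55,-0.83,0,0,0,0],[0.55,-0.83,0,0,0,0],[0.55,-0.83,0,0,0,0],[0.3,-0.5,0,0,0,0],[0,0,0,0,0,0]]'
python3 - <<'E'
from h import *
c=snap('wrist','wrist1.png'); b=blue(c)[1]; print(b)
s=r.read_state(); M=R.from_quat(s['eef_rot']).as_matrix(); print(s['time'],s['ee_pos'],M.round(3),s['joint_positions'])
E
```

```text
time: 0.57
ee_pos: [0.294, -0.4394, 0.4046]
eef_rot: [0.99, 0.139, -0.0, -0.0]
ft_force: [0.5, -0.7, 0.0]
width: 0.0871
grip_force: 0.0
time: 0.98
ee_pos: [0.4146, -0.2798, 0.4048]
eef_rot: [0.99, 0.139, -0.0, 0.0]
ft_force: [0.3, 0.4, 0.4]
width: 0.0868
grip_force: 0.0
time: 1.4
ee_pos: [0.4738, -0.0898, 0.4048]
eef_rot: [0.99, 0.139, 0.0, 0.0]
ft_force: [0.8, -0.3, -0.2]
width: 0.0872
grip_force: 0.0
time: 1.82
ee_pos: [0.5158, 0.0506, 0.4047]
eef_rot: [0.99, 0.143, 0.0, -0.001]
ft_force: [-0.4, -0.3, -0.5]
width: 0.0869
grip_force: 0.0
[([120, 122, 112, 104, 8288], [175.3, 172.6])]
1.8667 [0.51571216 0.04770188 0.40453191] [[ 0.96   0.281 -0.   ]
 [ 0.281 -0.96   0.001]
 [-0.    -0.001 -1.   ]] [ 0.44960249  0.15277224 -0.68567473  1.71156684  0.09858042  1.31278028
 -1.54143591]
```

View pics/wrist1.png

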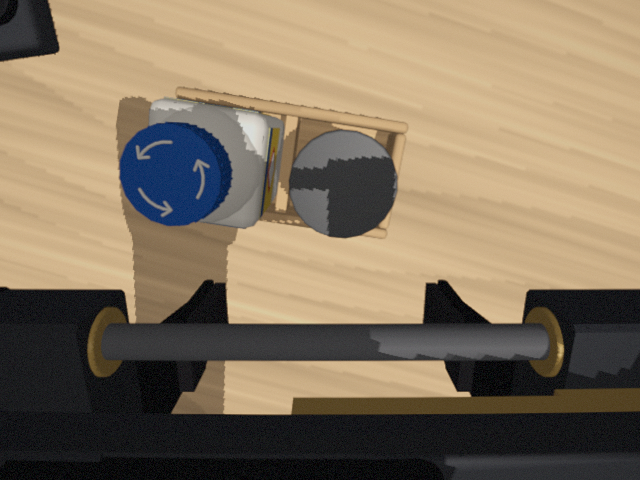

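```bash
python3 - <<'E'
from h import *
c=load('wrist1.png'); m,b=blue(c)
E=np.array(c['extrinsics']);print(E.round(3))
q,_=cv2.findContours(m,cv2.RETR_EXTERNAL,cv2.CHAIN_APPROX_NONE);q=max(q,key=cv2.contourArea)
h=cv2.convexHull(q);e=cv2.fitEllipse(h);print(e)
# white arrows fill: hull on top plane
P=np.array([plane(c,*p[0],.1848) for p in h.reshape(-1,1,2)]);(x,y),rad=cv2.minEnclosingCircle(P[:,:2].astype(np.float32));print(x,y,rad)
print(plane(c,*e[0],.1848))
# white rectangle of the bottle
hs=cv2.cvtColor(c['pixels'],cv2.COLOR_RGB2HSV);print(hs[150,240],hs[172,175])
E
```

```text
[[ 0.283 -0.923 -0.259  0.587]
 [-0.959 -0.274 -0.074  0.072]
 [-0.002  0.27  -0.963  0.385]
 [ 0.     0.     0.     1.   ]]
((174.87286376953125, 172.75611877441406), (103.34734344482422, 112.32331848144531), 99.23976135253906)
0.5446231365203857 0.13772740960121155 0.028412580490112305
[0.54519259 0.13803623 0.1848    ]
[ 23  23 134] [110 192 106]
```

The wrist view shows the cap at (175,172) with its side visible to the lower right, and the canister at (343,184). The cap centre is about (0.543, 0.139), matching the first fix. Next I go above it and down partway, then check alignment using the white arrows.

```bash
python3 -m inch '[[0.43,-0.67,0,0,0,0],[0.43,-0.67,0,0,0,0],[0.43,-0.67,0,0,0,0],[0,0,0,0,0,0],[0,0,0,0,0,0]]'
python3 - <<'E'
from h import *
for f,n in(('wrist2.png','wrist'),('top2.png','top'),('scene2.png','scene')): snap(n,f)
def arrows(c):
    m,b=blue(c); q,_=cv2.findContours(m,cv2.RETR_EXTERNAL,cv2.CHAIN_APPROX_NONE);q=max(q,key=cv2.contourArea)
    k=np.zeros_like(m);cv2.drawContours(k,[cv2.convexHull(q)],-1,255,-1);k=cv2.erode(k,np.ones((9,9)))
    hs=cv2.cvtColor(c['pixels'],cv2.COLOR_RGB2HSV);w=(hs[...,1]<110)&(k>0)
    P=np.argwhere(w)[:,::-1].astype(np.float32);print(len(P),cv2.minEnclosingCircle(P));return cv2.minEnclosingCircle(P)[0]
c=load('wrist1.png');print(plane(c,*arrows(c),.1848))
s=r.read_state(); print(s['time'],s['ee_pos'],R.from_quat(s['eef_rot']).as_matrix().round(3))
E
```

```text
time: 2.28
ee_pos: [0.5431, 0.137, 0.4043]
eef_rot: [0.99, 0.14, -0.0, -0.0]
ft_force: [-0.2, -1.1, -0.1]
width: 0.0868
grip_force: 0.0
744 ((167.29257202148438, 173.8341827392578), 42.63286209106445)
[0.54359427 0.14160298 0.1848    ]
2.4333 [0.54324694 0.13450413 0.40451308] [[ 0.962  0.274 -0.   ]
 [ 0.274 -0.962 -0.001]
 [-0.001  0.001 -1.   ]]
```

View pics/wrist2.png

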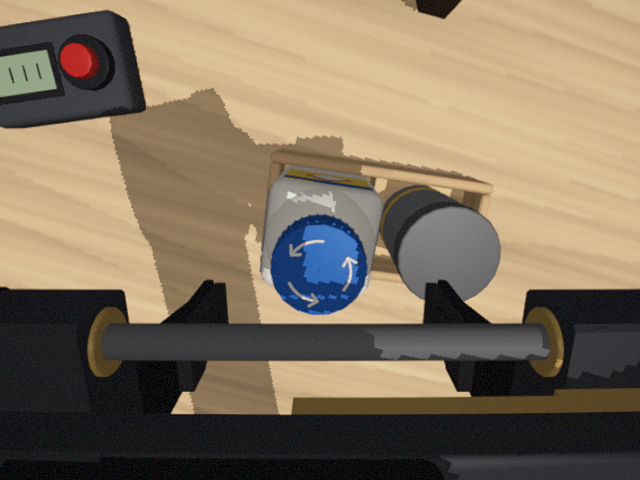

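The cap is now at (320,268), nearly centred between the fingers (centre about 325), fully in view with its arrows.

```bash
python3 - <<'E'
from h import *
c=load('wrist2.png'); m,b=blue(c); print(b)
q,_=cv2.findContours(m,cv2.RETR_EXTERNAL,cv2.CHAIN_APPROX_NONE);q=max(q,key=cv2.contourArea)
print(cv2.minEnclosingCircle(q)); print('top-ish',plane(c,321,271,.1848),plane(c,320,266,.178))
s=r.read_state();M=R.from_quat(s['eef_rot']).as_matrix();g=np.array([.5435,.140,0])-s['ee_pos'];print('tool shift mm',(M.T@g*1000).round(1))
E
```

```text
[([313, 180, 43, 8, 68], [333.7, 183.3]), ([271, 215, 96, 100, 6820], [318.4, 264.3])]
((319.0, 264.5), 49.99259948730469)
top-ish [0.5432265  0.13942371 0.1848    ] [0.5434555  0.14013019 0.178     ]
tool shift mm [  2.   -5.6 404.5]
```

```bash
python3 -m inch '[[0.05,-0.13,0.4,0,0,0],[0,0,0.4,0,0,0],[0,0,0.4,0,0,0],[0,0,0.4,0,0,0],[0,0,0,0,0,0]]'
python3 -m inch '[[0,0,0,0,0,0],[0,0,0,0,0,0],[0,0,0,0,0,0],[0,0,0,0,0,0],[0,0,0,0,0,0]]'
```

```text
time: 2.85
ee_pos: [0.5429, 0.1396, 0.3378]
eef_rot: [0.99, 0.138, -0.002, 0.001]
ft_force: [-0.8, -0.9, -0.7]
width: 0.0871
grip_force: 0.0
time: 3.27
ee_pos: [0.5437, 0.1418, 0.3415]
eef_rot: [0.99, 0.139, 0.001, 0.0]
ft_force: [-0.2, -0.8, 0.5]
width: 0.087
grip_force: 0.0
```

```bash
Z='[[0,0,0,0,0,0],[0,0,0,0,0,0],[0,0,0,0,0,0],[0,0,0,0,0,0],[0,0,0,0,0,0]]'
python3 -m inch '[[0,0,0,0,0,0],[0,0,0,0,0,0],[0,0,0,0,0,0],[0,0,0,0,0,0],[0,0,0,0,0,0]]' -1 8
python3 -m inch '[[0,0,0,0,0,0],[0,0,0,0,0,0],[0,0,0,0,0,0],[0,0,0,0,0,0],[0,0,0,0,0,0]]' -1 8
python3 - <<'E'
from h import *
s=r.read_state();print({k:np.round(s[k],4) for k in('time','ee_pos','ft_force','torque','width','grip_force','joint_positions')})
E
```

```text
time: 3.68
ee_pos: [0.5436, 0.1419, 0.3407]
eef_rot: [0.99, 0.139, -0.0, 0.0]
ft_force: [0.4, -0.7, 0.3]
width: 0.0614
grip_force: 0.0
time: 4.1
ee_pos: [0.5437, 0.1416, 0.3407]
eef_rot: [0.99, 0.139, 0.0, 0.0]
ft_force: [-0.1, -1.0, 1.0]
width: 0.0519
grip_force: 8.0
{'time': np.float64(4.1), 'ee_pos': array([0.5437, 0.1416, 0.3407]), 'ft_force': array([-0.0615, -1.0434,  0.9583]), 'torque': array([-0.4013, -0.1728,  0.0447]), 'width': np.float64(0.0519), 'grip_force': np.float64(8.0001), 'joint_positions': array([ 0.2725,  0.3223, -0.7238,  1.6847,  0.2257,  1.2201, -1.7951])}
```

Gripped at 51.9 mm, which matches the 52 mm cap, with no side load. Now I firm the grip and press about 5.5 mm.

```bash
python3 -m inch '[[0,0,0,0,0,0],[0,0,0,0,0,0],[0,0,0,0,0,0],[0,0,0,0,0,0],[0,0,0,0,0,0]]' -1 45
python3 -m inch '[[0,0,0.04,0,0,0],[0,0,0.04,0,0,0],[0,0,0,0,0,0],[0,0,0,0,0,0],[0,0,0,0,0,0]]'
python3 -m inch '[[0,0,0.04,0,0,0],[0,0,0.02,0,0,0],[0,0,0,0,0,0],[0,0,0,0,0,0],[0,0,0,0,0,0]]'
```

```text
time: 4.52
ee_pos: [0.5436, 0.1418, 0.3408]
eef_rot: [0.99, 0.139, 0.0, 0.0]
ft_force: [1.1, -2.7, 0.9]
width: 0.0517
grip_force: 45.0
time: 4.93
ee_pos: [0.5437, 0.1418, 0.3382]
eef_rot: [0.99, 0.139, 0.0, 0.0]
ft_force: [-2.3, -4.0, 7.7]
width: 0.0519
grip_force: 45.0
time: 5.35
ee_pos: [0.5437, 0.1418, 0.3361]
eef_rot: [0.99, 0.139, 0.0, 0.0]
ft_force: [-1.7, -3.7, 8.5]
width: 0.0515
grip_force: 45.0
```

```bash
python3 -m inch '[[0,0,0.025,0,0,0],[0,0,0,0,0,0],[0,0,0,0,0,0],[0,0,0,0,0,0],[0,0,0,0,0,0]]'
python3 - <<'E'
from h import *
s=r.read_state();print({k:np.round(s[k],4) for k in('time','ee_pos','ft_force','torque')})
E
```

```text
time: 5.77
ee_pos: [0.5438, 0.1418, 0.3352]
eef_rot: [0.99, 0.139, 0.001, 0.0]
ft_force: [-2.8, -3.3, 9.9]
width: 0.0519
grip_force: 45.0
{'time': np.float64(5.7667), 'ee_pos': array([0.5438, 0.1418, 0.3352]), 'ft_force': array([-2.7824, -3.3333,  9.9162]), 'torque': array([-0.9026,  0.5425,  0.0294])}
```

```bash
python3 -m inch '[[0,0,0,0,0,-0.5],[0,0,0,0,0,-0.5],[0,0,0,0,0,-0.5],[0,0,0,0,0,-0.5],[0,0,0,0,0,0]]'
python3 - <<'E'
from h import *
s=r.read_state();M=R.from_quat(s['eef_rot']).as_matrix();print({k:np.round(s[k],4) for k in('time','ee_pos','ft_force','torque')},M[:,2],np.degrees(np.arctan2(M[1,0],M[0,0])))
E
```

```text
time: 6.18
ee_pos: [0.5439, 0.1424, 0.3354]
eef_rot: [0.966, 0.259, 0.001, -0.0]
ft_force: [-0.6, -1.5, 9.6]
width: 0.0516
grip_force: 45.0
{'time': np.float64(6.1833), 'ee_pos': array([0.5439, 0.1424, 0.3354]), 'ft_force': array([-0.5992, -1.5403,  9.613 ]), 'torque': array([-0.3391,  0.2109,  0.0386])} [ 2.17917092e-03  8.47585429e-04 -9.99997266e-01] 30.021026639285424
```

```bash
python3 -m inch '[[0,0,0,0,0,-0.8],[0,0,0,0,0,-0.8],[0,0,0,0,0,-0.8],[0,0,0,0,0,-0.8],[0,0,0,0,0,0]]'
python3 - <<'E'
from h import *
s=r.read_state();M=R.from_quat(s['eef_rot']).as_matrix();print({k:np.round(s[k],4) for k in('time','ee_pos','ft_force','torque')},M[:,2],np.degrees(np.arctan2(M[1,0],M[0,0])))
E
```

```text
time: 6.6
ee_pos: [0.5438, 0.1427, 0.3354]
eef_rot: [0.898, 0.44, 0.001, -0.0]
ft_force: [-1.2, -1.1, 10.1]
width: 0.0517
grip_force: 45.0
{'time': np.float64(6.6), 'ee_pos': array([0.5438, 0.1427, 0.3354]), 'ft_force': array([-1.2371, -1.0922, 10.1076]), 'torque': array([-0.2108,  0.263 ,  0.05  ])} [ 0.00197246  0.00123066 -0.9999973 ] 52.17514037994805
```

```bash
python3 -m inch '[[0,0,0,0,0,-0.9],[0,0,0,0,0,-0.9],[0,0,0,0,0,-0.9],[0,0,0,0,0,-0.9],[0,0,0,0,0,-0.9]]'
python3 -m inch '[[0,0,0,0,0,0],[0,0,0,0,0,0],[0,0,0,0,0,0],[0,0,0,0,0,0],[0,0,0,0,0,0]]'
python3 - <<'E'
from h import *
c=snap('wrist','wrist3.png')
s=r.read_state();M=R.from_quat(s['eef_rot']).as_matrix();print({k:np.round(s[k],4) for k in('time','ee_pos','ft_force','torque')},M[:,2],np.degrees(np.arctan2(M[1,0],M[0,0])))
E
```

```text
time: 7.02
ee_pos: [0.5437, 0.1427, 0.3354]
eef_rot: [0.749, 0.663, 0.001, 0.0]
ft_force: [-1.4, -0.1, 10.1]
width: 0.0514
grip_force: 45.0
time: 7.43
ee_pos: [0.5438, 0.1427, 0.3354]
eef_rot: [0.75, 0.661, 0.001, 0.0]
ft_force: [-1.3, -1.8, 9.2]
width: 0.0514
grip_force: 45.0
{'time': np.float64(7.4833), 'ee_pos': array([0.5438, 0.1427, 0.3354]), 'ft_force': array([-1.3051, -0.8347,  9.8378]), 'torque': array([-0.112 ,  0.1853,  0.0639])} [ 0.00192454  0.00119294 -0.99999744] 82.76413307804113
```

View pics/wrist3.png

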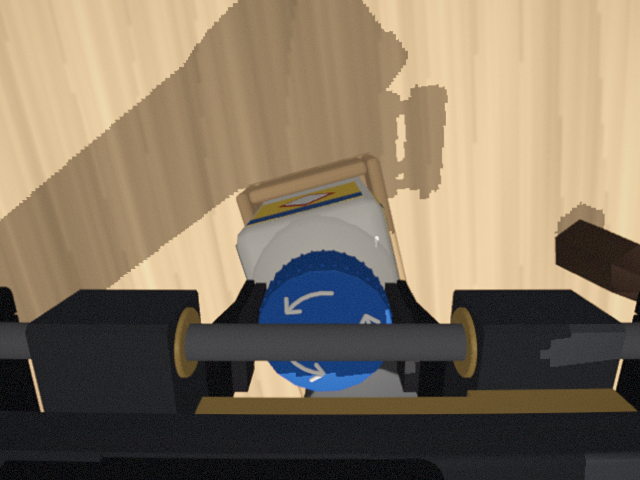

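The arrows keep their places relative to the fingers while the bottle appears turned, so the cap followed about 66° without slipping. It's still pressed at ~9.5 N. Now I lift slowly.

```bash
python3 -m inch '[[0,0,-0.06,0,0,0],[0,0,-0.06,0,0,0],[0,0,-0.06,0,0,0],[0,0,-0.06,0,0,0],[0,0,0,0,0,0]]'
python3 -m inch '[[0,0,-0.06,0,0,0],[0,0,-0.06,0,0,0],[0,0,-0.06,0,0,0],[0,0,0,0,0,0],[0,0,0,0,0,0]]'
```

```text
time: 7.9
ee_pos: [0.5436, 0.1424, 0.3443]
eef_rot: [0.75, 0.661, 0.001, -0.0]
ft_force: [-0.0, 1.2, 2.4]
width: 0.0513
grip_force: 45.0
time: 8.32
ee_pos: [0.5435, 0.1418, 0.3509]
eef_rot: [0.751, 0.661, -0.0, 0.0]
ft_force: [0.8, 0.4, -0.6]
width: 0.0516
grip_force: 45.0
```

Free: the load is only the cap's own weight. Lifting the remaining 43 mm.

```bash
python3 -m inch '[[0,0,-0.2,0,0,0],[0,0,-0.2,0,0,0],[0,0,-0.2,0,0,0],[0,0,-0.2,0,0,0],[0,0,-0.2,0,0,0]]'
python3 -m inch '[[0,0,-0.08,0,0,0],[0,0,0,0,0,0],[0,0,0,0,0,0],[0,0,0,0,0,0],[0,0,0,0,0,0]]'
python3 - <<'E'
from h import *
for n in('scene','top','wrist'): c=snap(n,n+'4.png')
t=load('scene4.png')['pixels'][130:370,250:490,::-1]; w=load('wrist4.png')['pixels'][:,:,::-1]
cv2.imwrite('pics/mix4.png',np.hstack([cv2.resize(t,(400,400),interpolation=2),cv2.resize(w,(400,400))]))
s=r.read_state();M=R.from_quat(s['eef_rot']).as_matrix();print({k:np.round(s[k],4) for k in('time','ee_pos','ft_force')},M[:,2])
E
```

```text
time: 8.73
ee_pos: [0.5436, 0.1419, 0.3922]
eef_rot: [0.751, 0.661, 0.0, 0.0]
ft_force: [-0.4, -0.7, -0.1]
width: 0.0516
grip_force: 45.0
time: 9.15
ee_pos: [0.5435, 0.1417, 0.3937]
eef_rot: [0.751, 0.661, -0.0, -0.0]
ft_force: [1.3, -0.4, -1.0]
width: 0.0516
grip_force: 45.0
{'time': np.float64(9.3), 'ee_pos': array([0.5435, 0.1418, 0.3938]), 'ft_force': array([-0.3748,  0.3091, -1.2913])} [-4.55130828e-04 -8.78000268e-05 -9.99999893e-01]
```

View pics/mix4.png

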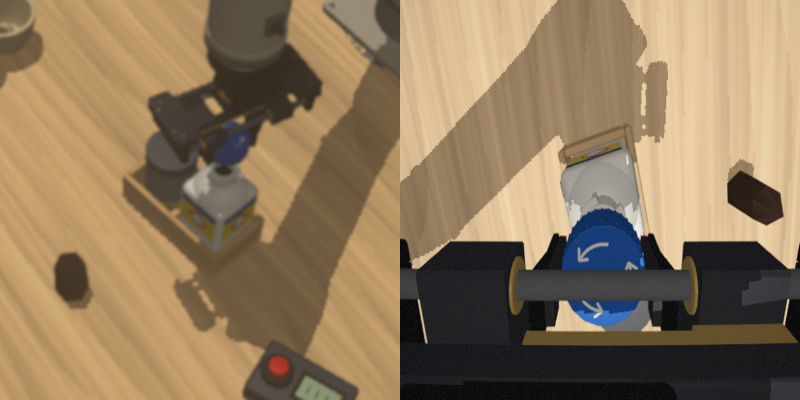

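The open neck shows on the bottle standing in its bay (left panel at (222,172)). The blue cap is level in the fingers above it, and the canister, quartz and timer are in place. Handing in.

```bash
python3 -c "
from bench import job
print(job.close_job())"
```

```text
the job is handed in; nothing more can be done
None
```

I pressed the cap down, turned it about 66° anticlockwise and lifted it off; it was handed in held level about 5 cm above the open neck, with the bottle standing in its bay and nothing else disturbed in the last pictures.

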